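Set a support roller down on a forked packer

TASK

Draw the bottom forked packer out of the wooden magazine and lay it down on the bench; then take it again by its tail and slip its fork round the raised ram of the roller stand, so that it lies flat on the stand's base with the ram well inside the slot, and let go. Then crack the release valve open, about an eighth of a turn anticlockwise, so that the roller sinks slowly until its saddle rests on the packer, never dropping fast. Leave the other packers in the magazine and everything else where it is.

Things in the scene. Friction and masses are not known exactly. Their poses are not given: they have to be found in the camera images.
- packer: Bottom one of three alike in the magazine: flat brown wooden fork, 150 long, 18 mm thick, 0.1 kg. Origin: middle of length and width, on the underside; x runs from fork tips (-75) to tail end (+75 mm). x -75 to -15: two prongs 15 mm wide, 62 over both, 32 mm open slot between; -15 to +15: solid, 62 wide; +15 to +75: tail, 38 wide. Centre of mass near x = +3. At the start its underside is 12 mm up.
- packer_fork (a point): Point in the packer's slot, 40 mm from the fork tips, mid-thickness; this is where the ram should come, give or take 20 mm along the slot (packer's x = -35 mm, z = 9 mm).
- packer_tail (a point): Point for gripping the packer's tail (38 mm wide), 18 mm from the tail's end, mid-thickness (packer's x = +57 mm, z = 9 mm).
- packer_b: Second packer in the magazine, same shape, underside origin. It drops down when the bottom one is drawn. To stay in the magazine.
- packer_c: Top packer in the magazine, same shape, underside origin. To stay in the magazine.
- magazine: Plywood magazine fixed on the bench, 170 long (x), 90 wide, 72 mm high, open on top, inner width 66. Origin: middle of its underside. Outlet at its own -x end (x = -85 mm): a gap from its floor (12 mm up) to 38 mm up; only the bottom packer passes, drawn along -x. Its fork tips stick out 40 to 50 mm, the packers' x lie along the magazine's x. A level pull of 110 mm or more (about 3 N) frees it.
- stand: Roller stand fixed on the bench, dark steel. Origin: on the ram's axis at bench height. Base block 110 wide, flat top 24 mm up (the packer lies on it), from x = -55 to +60 mm; its -x side faces the robot. Ram: upright 18 mm rod at the origin. Slip the packer in from the -x side, moving along +x, fork tips leading (packer's x opposite to stand's x). Valve block at x = -20, y = -155 mm.
- saddle (a point): Centre of the saddle's flat underside, on the ram's axis; moves with the ram. Resting on a packer it is 42 mm above the bench; at the start 84 mm. Saddle with yoke: 60 mm in the stand's x, 116 in its y; above it the dark roller, 36 mm across, 100 long, lying along the stand's y, its top 52 mm above this point.
- ram (a joint): Height of the ram (m): saddle's underside is 30 mm + this above the bench. 0 fully down, 0.054 at the start, 0.012 resting on a packer that lies on the base. It sinks by its own weight (about 3 kg) when the valve is opened; nothing can raise it again.
- valve (a joint): Turn of the release valve (rad): 0 shut (starts within 0.05), 1.6 fully open; grows anticlockwise seen from above. The ram holds up to about 0.45; from 0.45 to 0.65 (it varies) it begins to sink, by some 8 mm/s more per further 0.1 rad: 12 to 25 mm/s at 0.8, too fast (over 45 mm/s) beyond about 1.05. It stays where it is left; about 0.15 N m turns it.
- valve_grip (a point): Middle of the valve's T-bar handle, on the valve's upright axis, 92 mm above the bench; x along the bar, turning with it. The bar, on a steel block 50 mm square and 68 mm high, is 70 mm long (x), 14 mm wide (y), 24 mm high (80 to 104 mm above the bench); with the valve shut it lies along the stand's x.
- hammer: Bystander: hammer lying on the bench nearer the robot, about 0.3 m long. Leave alone.
- glue: Bystander: white bottle 64 mm across, 170 mm tall, standing beyond the work. Leave alone.
- offcut: Bystander: board offcut 160 x 70 x 38 mm lying beyond the magazine. Leave alone.
There are look-alikes about, which are no part of the job. What is shaped like the packer_c but turquoise or yellow is not meant. What is shaped like the packer but turquoise is not meant.

How it is judged:
By the outcome, as a careful person would: the job done as asked, in the order asked, and still so for the second after the job is handed in, with the robot touching nothing.
It also fails if it takes over 72 s, if anything falls off the work surface, if the arm or the gripper's body presses on something with over 40 N, if the wrist force passes 120 N, or if a joint passes its speed limit or range.

ROBOT

A 6-joint arm with a two-finger parallel gripper is mounted at the origin on the work surface. World frame = base frame: x ahead of the robot, y to its left, z up, the work surface at z = 0. Lengths are in m, angles in rad, forces in N, time in s.
With the tool pointing down it reaches from about 0.4 to 0.825 m from the base axis. Payload 7 kg.
Tool frame: the origin (TCP) lies on the centre line of the jaws, within the pads' length; the fingertips stand arm.tip_reach ahead of it and the grasp point (between the pads) lies 5 mm behind it (arm.tip_reach is the distance from the TCP to the fingertips, in m); z points along the fingers, y is the line along which they close (so a half turn about z gives the same grasp; the last joint's range is limited). The gripper opens to 88 mm and grips with 3 to 60 N. Pads are 19 mm wide; open, the fingers measure 130 mm over their backs; the gripper's body (78 mm by 193 mm) begins 47 mm behind the grasp point.
Start: joints at [-0.945, 0.359, 0.012, 0, -1.224, -0.288], TCP at [0.224, -0.637, 0.241] pointing down, gripper open.
Joint ranges: [-3.07, 3.07], [-1.43, 2.12], [-1.02, 1.25], [-3.03, 1.67], [-3.05, -0], [-3.03, 3.03]. Speed limits (rad/s): [2.39, 2.39, 3.01, 3.14, 3.14, 3.14].

INTERFACE

Orientations are given as [roll, pitch, yaw] about the fixed x, y, z axes, in that order (R = Rz(yaw) Ry(pitch) Rx(roll)).
In Python, from station import status, optics, order, arm gives the robot as it stands. The module is installed in compiled form; this text tells all that it offers.
- The arm moves only by the shell command python3 -m jog 'ROWS' [FORCE]. ROWS is JSON, a list of rows, each a list of 3 entries, a list of its own where there are three numbers: the gripper command: -1 is shut, 1 is fully open, values between are in proportion, then the shift along the tool's x, y, z in mm, then the turn about the tool's z in rad. A call has 1 to 20 rows; each row is the pose to reach, as a shift and turn from the pose commanded when the call began, along the tool's axes at that moment; what a row does not reach only later rows make up. A row lasts 1/8 s, in which the tool goes at most 62.5 mm and 10.7 degrees, less where a joint would pass 70% of its speed; a pose out of reach is approached as far as the arm can. A call with a gripper value outside its range is refused whole. The fingers move at their own pace and stop on an object; FORCE is the grip in N (left out, the last holds). Time passes only in rows, so rows that repeat a pose let the fingers close. It gives the time, the measured TCP pose, the force, the opening and the grip force at its end, in the units of the state.
- status.get_state(): the state, without advancing time (a new reading comes with each control period).
- optics.grab_frame(name): name is "side" or "top"; returns a dict with "color" (420x560x3 uint8, red, green, blue), "mtx" (3x3 intrinsics, pixels), "cam_to_world" (4x4, takes a point from camera to world coordinates). Camera axes: x right, y down, z forward; pixel columns grow to the right and rows downward; lengths in m; the calibration is good to about 2 mm. A picture is of the moment at which its call begins. There is no depth.
- order.job_done(): hands the job in; it is judged then, once.
The state is a dict: "t": time; "q": joint angles; "qd": joint speeds; "joint_efforts": joint torques, N m; "eef_pos": TCP position; "ee_rot": TCP orientation; "force": force on the tool from outside, world axes, zero at the start; "moment": the same for the moment, N m; "width": finger opening in m; "gripper_force": force on a finger pad.
Only numpy, scipy, OpenCV 4.12 (cv2) and the standard library are available. Lean on these libraries where they do the work, as an engineer would, in place of code of your own. Each camera call takes 0.05 s, during which the arm holds its last target. There are 200 camera calls.

## Working session

There is one attempt and no reset: what is moved stays moved. The work goes in short steps, Python scripts to look and compute and a shell command to move; the robot and the scene stay as the last step left them, time stands still between calls to the robot, and variables do not carry over. Pictures are saved under pics/ and viewed, at most 10 in all, crops included, and the job is handed in when it is done.

```bash
mkdir -p pics; python3 - <<'E'
from station import status,optics,arm
import cv2,numpy as np
s=status.get_state();print(s['t'],s['eef_pos'],s['ee_rot'],s['width'],arm.tip_reach)
for n in('top','side'):
    f=optics.grab_frame(n);cv2.imwrite(f'pics/{n}0.png',cv2.resize(f['color'][:,:,::-1],(800,600)));print(f['mtx'].round(1).tolist(),f['cam_to_world'].round(3).tolist())
E
```

```text
0.0 [ 0.22350984 -0.63643259  0.23962643] [ 3.13994412e+00 -1.43908656e-04 -2.80395858e+00] 0.08721661844405965 0.014
[[412.9, 0.0, 281.1], [0.0, 412.9, 207.9], [0.0, 0.0, 1.0]] [[-0.03, -0.995, 0.094, 0.418], [-1.0, 0.03, -0.001, 0.093], [-0.002, -0.094, -0.996, 1.29], [0.0, 0.0, 0.0, 1.0]]
[[383.4, 0.0, 281.2], [0.0, 383.4, 202.9], [0.0, 0.0, 1.0]] [[-0.772, -0.381, 0.509, 0.041], [-0.636, 0.488, -0.598, 0.672], [-0.021, -0.785, -0.619, 0.668], [0.0, 0.0, 0.0, 1.0]]
```

View pics/top0.png

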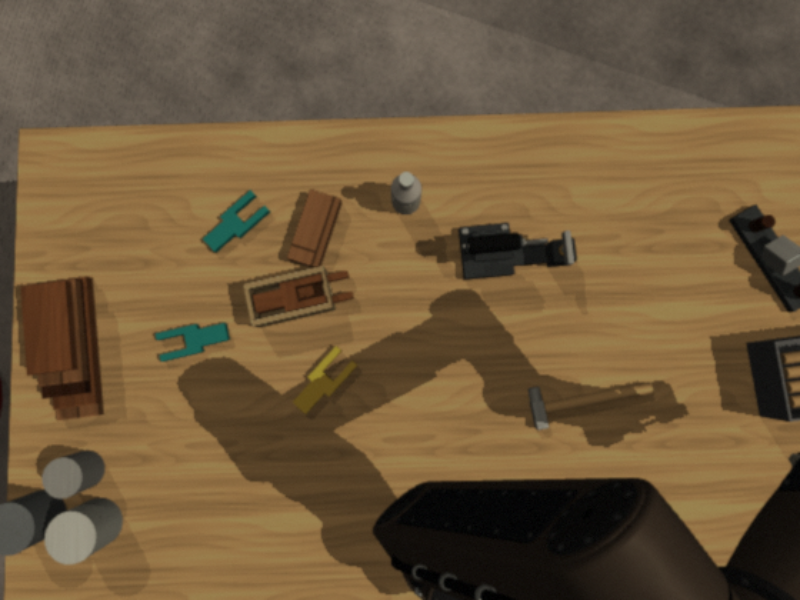

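View pics/side0.png

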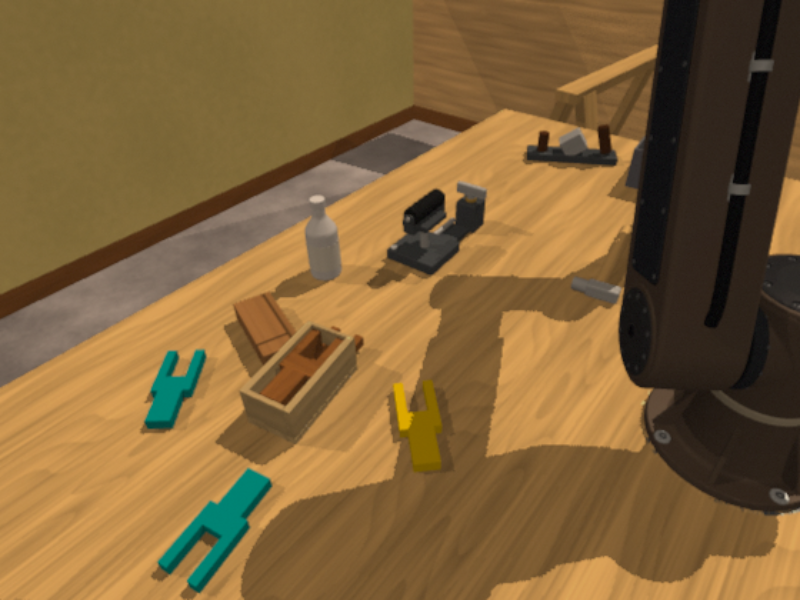

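```bash
cat > h.py <<'E'
from station import status,optics,arm
import cv2,numpy as np
def grab(n):
    f=optics.grab_frame(n);return f['color'],f['mtx'],f['cam_to_world']
def ray(px,z,K,T):
    d=T[:3,:3]@np.linalg.solve(K,[px[0],px[1],1.]);o=T[:3,3];return o+d*(z-o[2])/d[2]
def pix(p,K,T):
    c=K@(T[:3,:3].T@(np.array(p)-T[:3,3]));return c[:2]/c[2]
E
python3 - <<'E'
from h import *
c,K,T=grab('top');hsv=cv2.cvtColor(c,cv2.COLOR_RGB2HSV)
def at(x,y):x,y=int(x*.7),int(y*.7);return hsv[y,x].tolist()
for n,p in dict(rim=(290,275),rimL=(247,303),bench=(200,290),prong=(340,276),pr2=(342,297),base=(485,268),handle=(570,250),roller=(495,243),shadow=(430,247)).items():print(n,at(*p))
a=cv2.resize(c[180:235,165:265],(800,440),interpolation=cv2.INTER_NEAREST)
cv2.imwrite('pics/a.png',a[:,:,::-1])
b=cv2.resize(c[145:205,310:410],(800,480),interpolation=cv2.INTER_NEAREST)
b2=cv2.convertScaleAbs(b,alpha=1.8)
cv2.imwrite('pics/b.png',b2[:,:,::-1])
E
```

```text
rim [19, 118, 138]
rimL [17, 132, 93]
bench [17, 140, 148]
prong [12, 177, 92]
pr2 [12, 174, 95]
base [30, 7, 35]
handle [22, 35, 131]
roller [0, 39, 13]
shadow [18, 144, 69]
```

View pics/a.png

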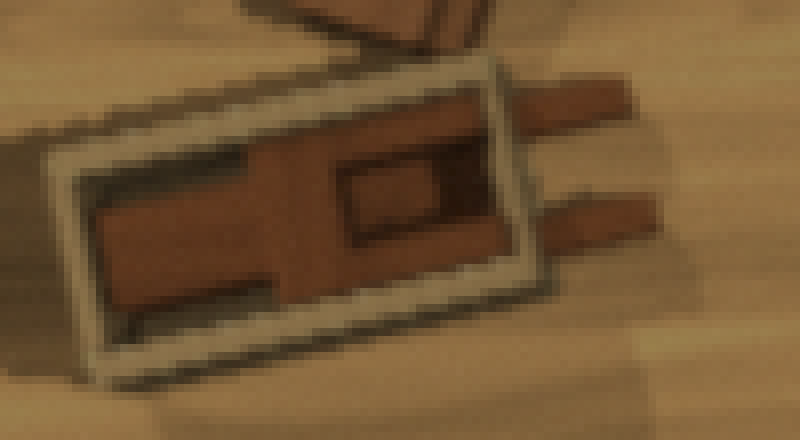

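View pics/b.png

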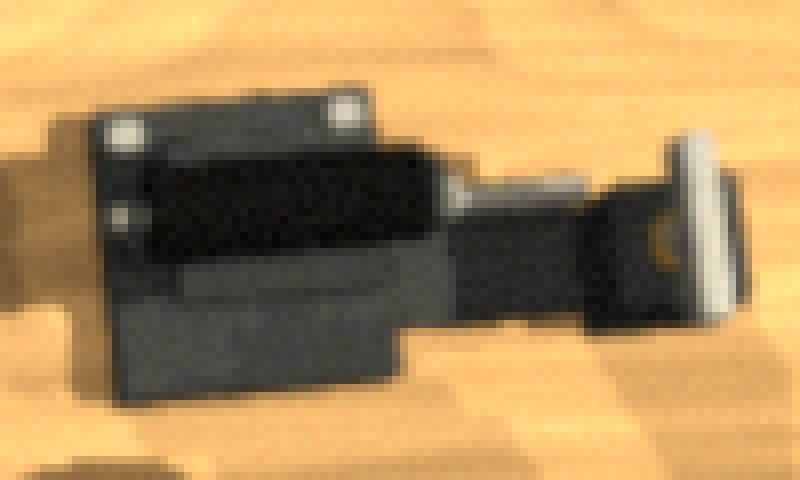

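```bash
python3 - <<'E'
from h import *
c,K,T=grab('top')
A=lambda x,y,z:ray((165+x/8-.5,180+y/8-.5),z,K,T)
B=lambda x,y,z:ray((310+x/8-.5,145+y/8-.5),z,K,T)
m=np.array([A(*p,.072) for p in((48,150),(497,55),(552,290),(92,385))])
d=lambda v:(np.linalg.norm(v[:2]).round(4),np.arctan2(v[1],v[0]).round(3))
print('mag',m[:,:2].round(4).tolist(),m.mean(0).round(4));[print(d(v)) for v in(m[0]-m[1],m[3]-m[2],m[1]-m[2],m[0]-m[3])]
t=[A(*p,.03) for p in((632,80),(658,236))];print('tips',t,d(t[0]-t[1]))
b=np.array([B(*p,.024) for p in((118,402),(395,378),(92,115),(368,90))])
print('base',b[:,:2].round(4).tolist());[print(d(v)) for v in(b[2]-b[0],b[3]-b[1],b[0]-b[1],b[2]-b[3])]
h=[B(*p,.104) for p in((691,132),(721,320))];print('handle',h,d(h[0]-h[1]),(h[0]+h[1])/2)
# axis estimates
th=np.mean([d(b[2]-b[0])[1],d(b[3]-b[1])[1],d(b[0]-b[1])[1]-np.pi/2,d(b[2]-b[3])[1]-np.pi/2])
ex=np.array([np.cos(th),np.sin(th)]);ey=np.array([-ex[1],ex[0]]);s=b[:,:2].mean(0)-.0025*ex
print('stand',s,th,'valve exp',s-.02*ex-.155*ey)
E
```

```text
mag [[0.5721, 0.42], [0.6027, 0.2527], [0.5144, 0.2339], [0.4843, 0.4042]] [0.5434 0.3277 0.072 ]
(np.float64(0.1701), np.float64(1.752))
(np.float64(0.173), np.float64(1.746))
(np.float64(0.0903), np.float64(0.21))
(np.float64(0.0892), np.float64(0.179))
tips [array([0.59782033, 0.20638836, 0.03      ]), array([0.53723586, 0.19770302, 0.03      ])] (np.float64(0.0612), np.float64(0.142))
base [[0.5748, -0.0421], [0.581, -0.1494], [0.6876, -0.0364], [0.6943, -0.1443]]
(np.float64(0.1129), np.float64(0.05))
(np.float64(0.1134), np.float64(0.045))
(np.float64(0.1075), np.float64(1.628))
(np.float64(0.108), np.float64(1.632))
handle [array([ 0.65774059, -0.24613969,  0.104     ]), array([ 0.58831082, -0.25313543,  0.104     ])] (np.float64(0.0698), np.float64(0.1)) [ 0.6230257  -0.24963756  0.104     ]
stand [ 0.63192907 -0.09317846] 0.05335183660255167 valve exp [ 0.62022314 -0.24902445]
```

```bash
cat >> h.py <<'E'
from scipy.spatial.transform import Rotation as Ro
def go(p,yaw):
    s=status.get_state();R=Ro.from_euler('xyz',s['ee_rot']).as_matrix()
    d=-((yaw-s['ee_rot'][2]+np.pi)%(2*np.pi)-np.pi)
    print('t',round(s['t'],2),'shift mm',(R.T@(np.array(p)-s['eef_pos'])*1000).round(1),'turn',round(d,3))
E
python3 -c "
from h import *
go((.5654,.2138,.12),-1.392)"
```

```text
t 0.2 shift mm [-604.3  689.   120.6] turn -1.412
```

```bash
python3 -m jog '[[1,[-604,689,0],-1.412],[1,[-604,689,0],-1.412],[1,[-604,689,0],-1.412],[1,[-604,689,0],-1.412],[1,[-604,689,0],-1.412],[1,[-604,689,0],-1.412],[1,[-604,689,0],-1.412],[1,[-604,689,0],-1.412],[1,[-604,689,0],-1.412],[1,[-604,689,0],-1.412],[1,[-604,689,0],-1.412],[1,[-604,689,0],-1.412],[1,[-604,689,0],-1.412],[1,[-604,689,0],-1.412],[1,[-604,689,0],-1.412],[1,[-604,689,60],-1.412],[1,[-604,689,120],-1.412],[1,[-604,689,120],-1.412],[1,[-604,689,120],-1.412]]' 30; python3 - <<'E'
from h import *
go((.5654,.2138,.030),-1.392)
c,_,_=grab('top');d,_,_=grab('side')
cv2.imwrite('pics/c.png',np.hstack([cv2.resize(c[120:270,150:400],(400,240)),cv2.resize(d[150:320,130:300],(400,400))[:240]])[:,:,::-1])
cv2.imwrite('pics/c.png',cv2.resize(d[180:330,130:330],(800,600))[:,:,::-1])
E
```

```text
t: 2.58
eef_pos: [0.5665, 0.2139, 0.1227]
ee_rot: [-3.139, 0.0, -1.391]
force: [-0.2, -0.4, 0.9]
width: 0.0876
gripper_force: 0.0
t 2.58 shift mm [-0.1  1.3 92.7] turn 0.001
```

View pics/c.png

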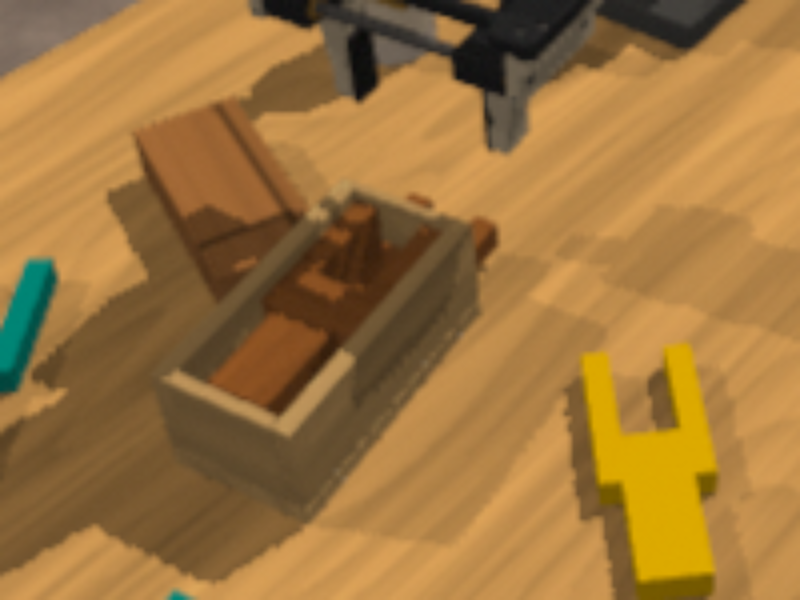

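The gripper hangs open above the two prongs, around (480,235), clear of the magazine and the offcut. Next I lower and grip.

```bash
python3 -m jog '[[1,[0,1,40],0],[1,[0,1,70],0],[1,[0,1,85],0],[1,[0,1,93],0],[1,[0,1,93],0],[-0.2,[0,1,93],0],[-1,[0,1,93],0],[-1,[0,1,93],0],[-1,[0,1,93],0],[-1,[0,1,93],0],[-1,[0,1,93],0],[-1,[0,1,93],0]]' 30
```

```text
t: 4.18
eef_pos: [0.5645, 0.2134, 0.028]
ee_rot: [-3.141, 0.0, -1.392]
force: [-2.0, -0.3, 5.6]
width: 0.062
gripper_force: 30.0
```

```bash
python3 -m jog '[[-1,[8,0,0],0],[-1,[20,0,0],0],[-1,[35,0,0],0],[-1,[50,0,0],0],[-1,[65,0,0],0],[-1,[80,0,0],0],[-1,[95,0,0],0],[-1,[110,0,0],0],[-1,[125,0,0],0],[-1,[135,0,0],0],[-1,[150,15,0],0],[-1,[175,45,0],0],[-1,[195,70,0],0],[-1,[202,82,0],0],[-1,[202,82,0],0],[-1,[202,82,0],0]]' 30; python3 - <<'E'
from h import *
c,_,_=grab('top');d,_,_=grab('side')
cv2.imwrite('pics/d.png',np.hstack([cv2.resize(c[110:310,160:410],(400,320)),cv2.resize(d[130:330,130:380],(400,320))])[:,:,::-1])
E
```

```text
t: 6.18
eef_pos: [0.5204, 0.0004, 0.0278]
ee_rot: [-3.14, 0.0, -1.391]
force: [0.4, 0.5, -2.2]
width: 0.0619
gripper_force: 30.0
```

View pics/d.png

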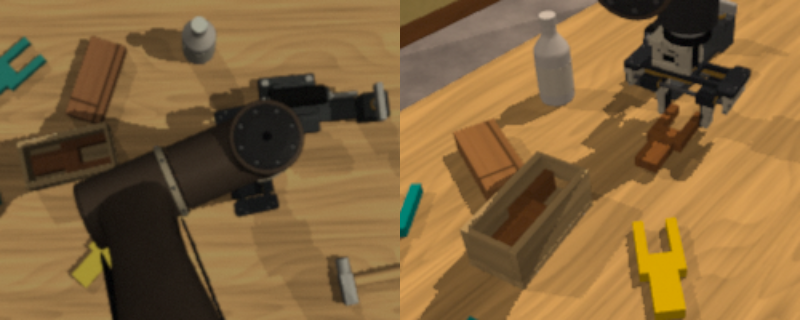

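The packer is out, held level at about (680,140) in the side half, and the other two are still in the magazine. I'll lay it down, let go and go over to the tail.

```bash
python3 -m jog '[[-1,[0,0,6],0],[-1,[0,0,11],0],[-1,[0,0,11],0],[-1,[0,0,11],0],[1,[0,0,11],0],[1,[0,0,11],0],[1,[0,0,11],0],[1,[0,0,11],0],[1,[0,0,-10],0],[1,[0,0,-40],0],[1,[0,0,-40],0],[1,[-60,0,-40],0],[1,[-120,0,-40],0],[1,[-120,0,-40],0],[1,[-120,0,-40],0]]'; python3 - <<'E'
from h import *
d,K,T=grab('side')
s=status.get_state();print(pix([*s['eef_pos'][:2],.018],K,T)*0+ (pix([*s['eef_pos'][:2],.018],K,T)-[180,130])*[4,4])
cv2.imwrite('pics/e.png',cv2.resize(d[130:280,180:380],(800,600))[:,:,::-1])
E
```

```text
t: 8.15
eef_pos: [0.4976, 0.1179, 0.0671]
ee_rot: [3.141, -0.0, -1.391]
force: [0.0, 0.8, 0.1]
width: 0.0877
gripper_force: 0.0
[426.960293   395.25468296]
```

View pics/e.png

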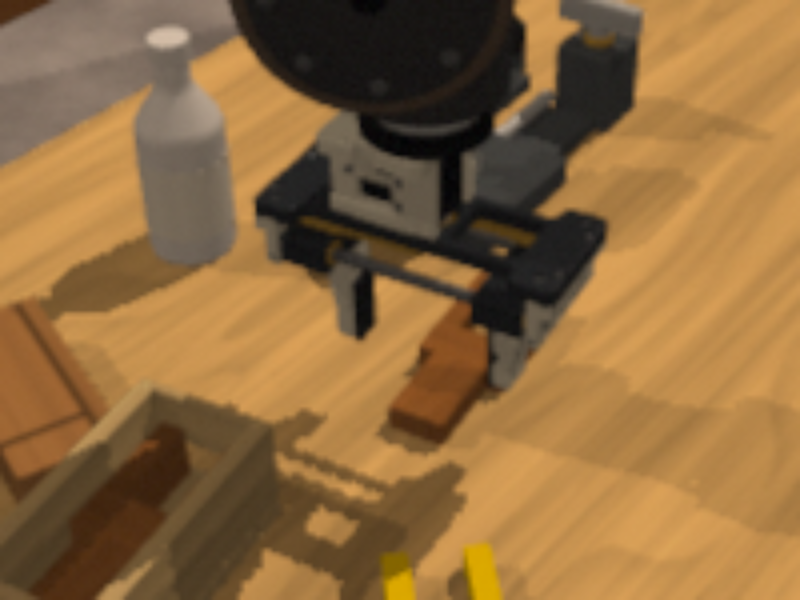

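The packer lies flat on the bench. Its tail end's top edge runs from (390,410) to (437,430), and the gripper straddles the tail. I'll take it by the tail.

```bash
python3 - <<'E'
from h import *
d,K,T=grab('side');s=status.get_state()
e=ray((180+413.5/4-.5,130+420/4-.5),.018,K,T);v=(e-s['eef_pos'])[:2];print(e,'along',v@[-.178,.984],'across',v@[.984,.178])
E
python3 -m jog '[[1,[0,0,25],0],[1,[0,0,45],0],[1,[0,0,49],0],[1,[0,0,49],0],[-0.3,[0,0,49],0],[-1,[0,0,49],0],[-1,[0,0,49],0],[-1,[0,0,49],0],[-1,[0,0,49],0],[-1,[0,0,49],0],[-1,[0,0,49],0]]' 35
```

```text
[0.49212495 0.13959634 0.018     ] along 0.02325412300862638 across -0.001664873221930418
t: 9.62
eef_pos: [0.4981, 0.118, 0.0186]
ee_rot: [3.141, -0.0, -1.392]
force: [-0.5, -0.1, 1.5]
width: 0.0377
gripper_force: 35.0
```

```bash
python3 -c "
from h import *
go((.453,-.1025,.125),.053)
go((.453,-.1025,.048),.053)"
```

```text
t 9.62 shift mm [ 208.9   83.6 -106.4] turn -1.445
t 9.62 shift mm [208.9  83.6 -29.4] turn -1.445
```

```bash
python3 -m jog '[[-1,[0,0,-30],0],[-1,[0,0,-70],0],[-1,[0,20,-106],0],[-1,[0,50,-106],-0.15],[-1,[30,84,-106],-0.3],[-1,[60,84,-106],-0.45],[-1,[90,84,-106],-0.6],[-1,[120,84,-106],-0.75],[-1,[150,84,-106],-0.9],[-1,[180,84,-106],-1.05],[-1,[209,84,-106],-1.2],[-1,[209,84,-106],-1.35],[-1,[209,84,-106],-1.445],[-1,[209,84,-106],-1.445],[-1,[209,84,-70],-1.445],[-1,[209,84,-40],-1.445],[-1,[209,84,-29.5],-1.445],[-1,[209,84,-29.5],-1.445],[-1,[209,84,-29.5],-1.445]]';python3 - <<'E'
from h import *
go((.5431,-.0977,.048),.053)
d,K,T=grab('side');c,K2,T2=grab('top')
a=cv2.convertScaleAbs(cv2.resize(d[110:210,230:350],(480,400)),alpha=1.6)
b=cv2.convertScaleAbs(cv2.resize(c[140:240,300:380],(320,400)),alpha=1.6)
cv2.imwrite('pics/f.png',np.hstack([a,b])[:,:,::-1])
E
```

```text
t: 12.0
eef_pos: [0.4535, -0.1025, 0.049]
ee_rot: [-3.142, -0.002, 0.053]
force: [0.5, -1.5, -0.6]
width: 0.0378
gripper_force: 35.0
t 12.0 shift mm [89.7 -0.1  1.1] turn 0.0
```

View pics/f.png

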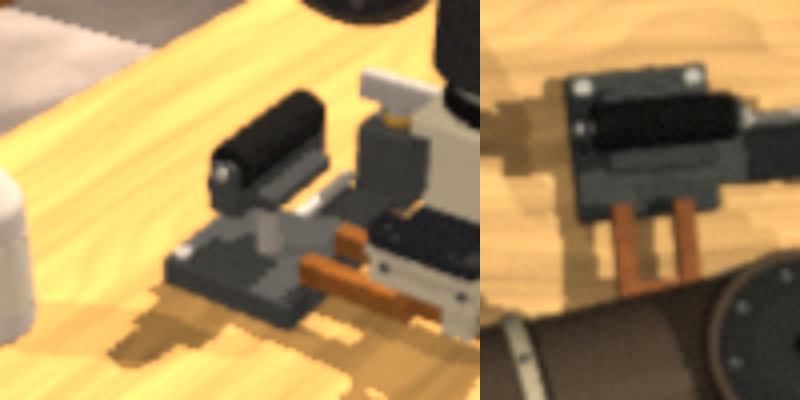

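The fork tips lie over the base's near edge. In the top half the prongs are at (613-697,205) against the base edge at (580-719,218); after parallax the fork is centred on the ram to about 1 mm. I'll push it in.

```bash
python3 -m jog '[[-1,[10,0,1],0],[-1,[22,0,1],0],[-1,[34,0,1],0],[-1,[46,0,1],0],[-1,[58,0,1],0],[-1,[70,0,1],0],[-1,[80,0,1],0],[-1,[90,0,1],0],[-1,[90,0,1],0],[-1,[90,0,1],0]]'
```

```text
t: 13.35
eef_pos: [0.5421, -0.098, 0.0469]
ee_rot: [-3.142, 0.001, 0.053]
force: [0.5, -0.1, -0.9]
width: 0.0374
gripper_force: 35.0
```

```bash
python3 -m jog '[[-1,[0,0,2],0],[-1,[0,0,4],0],[-1,[0,0,4.5],0],[-1,[0,0,4.5],0],[0,[0,0,4.5],0],[1,[0,0,4.5],0],[1,[0,0,4.5],0],[1,[0,0,4.5],0],[1,[0,0,4.5],0],[1,[0,0,-20],0],[1,[-40,0,-60],0],[1,[-90,0,-110],0],[1,[-100,40,-130],0],[1,[-100,40,-130],0]]';python3 - <<'E'
from h import *
d,K,T=grab('side');c,K2,T2=grab('top')
a=cv2.convertScaleAbs(cv2.resize(d[110:210,230:350],(480,400)),alpha=1.6)
b=cv2.convertScaleAbs(cv2.resize(c[140:240,300:380],(320,400)),alpha=1.6)
cv2.imwrite('pics/g.png',np.hstack([a,b])[:,:,::-1])
E
```

```text
t: 15.1
eef_pos: [0.4451, -0.1444, 0.1796]
ee_rot: [3.142, -0.005, 0.052]
force: [-1.0, 0.0, -1.6]
width: 0.0876
gripper_force: 0.0
```

View pics/g.png

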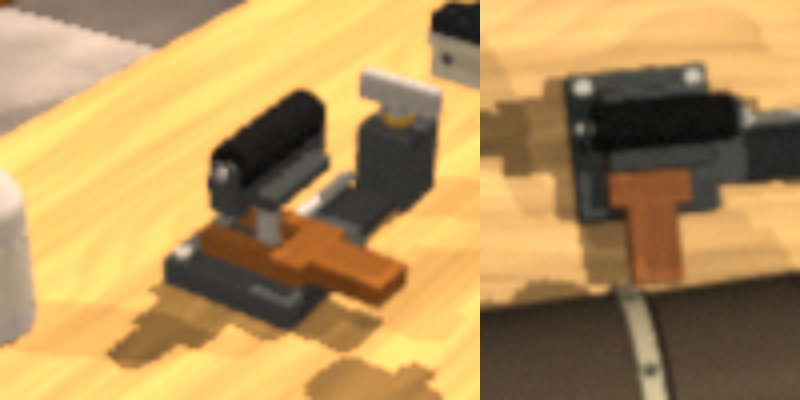

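The packer lies flat on the base, tail at (370,275) in the side half, with the ram standing inside the slot. Next the valve.

```bash
python3 - <<'E'
from h import *
c,K,T=grab('top')
e=ray((300+(659-480)/4-.5,140+282/4-.5),.042,K,T)[:2]-[.632,-.093];print('tail end stand xy',e@[.9986,.0533],e@[-.0533,.9986])
go((.6226,-.2495,.175),.09)
go((.6226,-.2495,.093),.09)
E
```

```text
tail end stand xy -0.10796027880964641 -0.00021194658356923514
t 15.25 shift mm [172.1 115.7   1.5] turn -0.037
t 15.25 shift mm [172.2 115.7  83.5] turn -0.037
```

```bash
python3 -m jog '[[1,[0,60,0],0],[1,[40,116,0],-0.037],[1,[90,116,0],-0.037],[1,[140,116,0],-0.037],[1,[172,116,0],-0.037],[1,[172,116,0],-0.037],[1,[172,116,0],-0.037],[1,[172,116,30],-0.037],[1,[172,116,60],-0.037],[1,[172,116,78],-0.037],[1,[172,116,83],-0.037],[1,[172,116,83],-0.037],[-0.5,[172,116,83],-0.037],[-1,[172,116,83],-0.037],[-1,[172,116,83],-0.037],[-1,[172,116,83],-0.037],[-1,[172,116,83],-0.037],[-1,[172,116,83],-0.037]]' 20
```

```text
t: 17.5
eef_pos: [0.6227, -0.2498, 0.094]
ee_rot: [-3.142, 0.0, 0.09]
force: [0.5, -0.0, -0.4]
width: 0.0327
gripper_force: 0.0
```

```bash
python3 -m jog '[[-1,[0,0,0],0],[-1,[0,0,0],0],[-1,[0,0,0],0]]' 20
cat > r.py <<'E'
from h import *
import os
d,K,T=grab('side')
if not os.path.exists('tpl.png'): cv2.imwrite('tpl.png',d[140:166,279:296]);print('saved')
t=cv2.imread('tpl.png');m=cv2.matchTemplate(d[120:215,260:330],t,cv2.TM_SQDIFF)
y,x=np.unravel_index(m.argmin(),m.shape)
yy=m[y-1:y+2,x];sub=.5*(yy[0]-yy[2])/(yy[0]+yy[2]-2*yy[1]) if len(yy)==3 else 0
s=status.get_state();print('t',round(s['t'],3),'px',x+260,round(y+120+sub,2),'yaw',s['ee_rot'][2].round(3),'mom',np.round(s['moment'],2),'grip',round(s['gripper_force'],1),s['width'].__round__(4))
print('pred px fall of full 42mm', (pix([.632,-.043,.06],K,T)-pix([.632,-.043,.102],K,T)).round(1))
E
python3 r.py
```

```text
t: 17.88
eef_pos: [0.6228, -0.2502, 0.0941]
ee_rot: [3.141, -0.0, 0.09]
force: [-0.3, -2.1, -0.4]
width: 0.0163
gripper_force: 20.0
saved
t 17.925 px 279 140.01 yaw 0.09 mom [-1.26 -0.03 -0.  ] grip 20.0 0.0162
pred px fall of full 42mm [ 0.2 12.5]
```

```bash
python3 -m jog '[[-1,[0,0,0],-0.08],[-1,[0,0,0],-0.16],[-1,[0,0,0],-0.24],[-1,[0,0,0],-0.32],[-1,[0,0,0],-0.4],[-1,[0,0,0],-0.48],[-1,[0,0,0],-0.55],[-1,[0,0,0],-0.55],[-1,[0,0,0],-0.55]]'; python3 r.py; python3 -m jog '[[-1,[0,0,0],0],[-1,[0,0,0],0],[-1,[0,0,0],0],[-1,[0,0,0],0]]' >/dev/null; python3 r.py
```

```text
t: 19.05
eef_pos: [0.6226, -0.2497, 0.094]
ee_rot: [-3.141, 0.0, 0.639]
force: [-0.3, -0.6, 0.5]
width: 0.0168
gripper_force: 20.0
t 19.1 px 279 140.01 yaw 0.639 mom [-0.08  0.35 -0.01] grip 20.0 0.0168
pred px fall of full 42mm [ 0.2 12.5]
t 19.65 px 279 140.01 yaw 0.64 mom [ 0.41  0.77 -0.08] grip 20.0 0.0165
pred px fall of full 42mm [ 0.2 12.5]
```

```bash
python3 -m jog '[[-1,[0,0,0],-0.06],[-1,[0,0,0],-0.12],[-1,[0,0,0],-0.12],[-1,[0,0,0],-0.12],[-1,[0,0,0],-0.12]]'; python3 r.py; python3 -m jog '[[-1,[0,0,0],0],[-1,[0,0,0],0],[-1,[0,0,0],0],[-1,[0,0,0],0]]' >/dev/null; python3 r.py
```

```text
t: 20.27
eef_pos: [0.6226, -0.2497, 0.094]
ee_rot: [-3.141, 0.0, 0.759]
force: [-2.6, 3.4, 2.2]
width: 0.0169
gripper_force: 20.0
t 20.325 px 279 140.64 yaw 0.76 mom [ 1.01  1.13 -0.11] grip 20.0 0.0165
pred px fall of full 42mm [ 0.2 12.5]
t 20.875 px 279 141.55 yaw 0.76 mom [ 1.37  1.33 -0.09] grip 20.0 0.0166
pred px fall of full 42mm [ 0.2 12.5]
```

The ram is sinking at about 5 mm/s. I'll turn the valve a touch more, to an eighth of a turn, and let it sink.

```bash
python3 -m jog '[[-1,[0,0,0],-0.04],[-1,[0,0,0],-0.07],[-1,[0,0,0],-0.07],[-1,[0,0,0],-0.07],[-1,[0,0,0],-0.07],[-1,[0,0,0],-0.07],[-1,[0,0,0],-0.07],[-1,[0,0,0],-0.07]]'; python3 r.py; python3 -m jog '[[1,[0,0,0],0],[1,[0,0,0],0],[1,[0,0,0],0],[1,[0,0,0],0],[1,[0,0,0],0],[1,[0,0,-20],0],[1,[0,0,-60],0],[1,[0,0,-110],0],[1,[0,0,-120],0]]'; python3 r.py;  python3 -m jog '[[1,[0,0,0],0],[1,[0,0,0],0],[1,[0,0,0],0],[1,[0,0,0],0],[1,[0,0,0],0],[1,[0,0,0],0],[1,[0,0,0],0],[1,[0,0,0],0],[1,[0,0,0],0],[1,[0,0,0],0],[1,[0,0,0],0],[1,[0,0,0],0],[1,[0,0,0],0],[1,[0,0,0],0],[1,[0,0,0],0],[1,[0,0,0],0]]'; python3 r.py
```

```text
t: 21.88
eef_pos: [0.6225, -0.2496, 0.094]
ee_rot: [-3.141, 0.0, 0.83]
force: [-3.5, 4.1, 2.4]
width: 0.0168
gripper_force: 20.0
t 21.925 px 279 144.84 yaw 0.83 mom [ 1.44  1.37 -0.09] grip 20.0 0.0168
pred px fall of full 42mm [ 0.2 12.5]
t: 23.05
eef_pos: [0.6246, -0.2504, 0.2186]
ee_rot: [3.136, -0.003, 0.831]
force: [0.7, -0.2, 0.3]
width: 0.0876
gripper_force: 0.0
t 23.1 px 279 148.82 yaw 0.831 mom [-0.16  0.06 -0.02] grip 0.0 0.0876
pred px fall of full 42mm [ 0.2 12.5]
t: 25.1
eef_pos: [0.6227, -0.2498, 0.214]
ee_rot: [-3.142, 0.0, 0.83]
force: [-1.0, -0.1, -0.4]
width: 0.0878
gripper_force: 0.0
t 25.15 px 279 152.67 yaw 0.83 mom [-0.14  0.08 -0.01] grip 0.0 0.088
pred px fall of full 42mm [ 0.2 12.5]
```

```bash
python3 -m jog '[[1,[0,0,0],0],[1,[0,0,0],0],[1,[0,0,0],0],[1,[0,0,0],0]]' >/dev/null; python3 r.py; python3 - <<'E'
from h import *
d,K,T=grab('side')
cv2.imwrite('pics/i.png',cv2.convertScaleAbs(cv2.resize(d[90:370,90:390],(640,600)),alpha=1.5)[:,:,::-1])
E
```

```text
t 25.7 px 279 152.67 yaw 0.83 mom [-0.14 -0.01  0.02] grip 0.0 0.0876
pred px fall of full 42mm [ 0.2 12.5]
```

View pics/i.png

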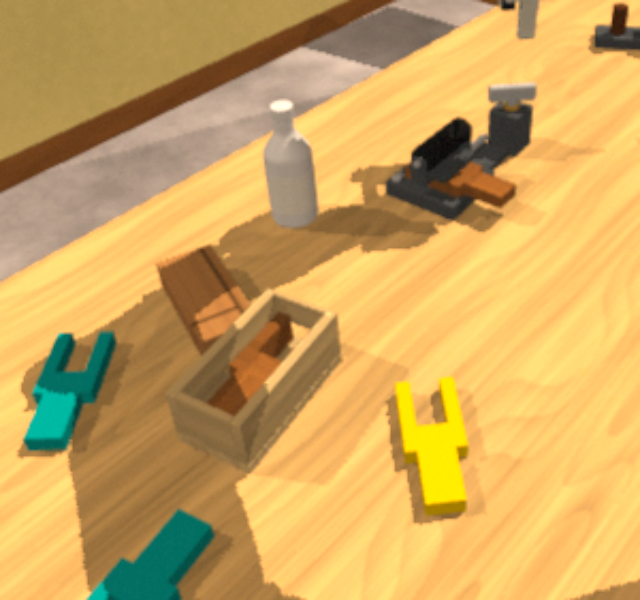

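The saddle rests on the packer at (445,165), the other two packers are in the magazine at (260,370), and nothing else has moved.

```bash
python3 -c "
from station import order;print(order.job_done())"
```

```text
the job is handed in; nothing more can be done
None
```

The job is done and handed in at about 26 s: the packer lies flat on the stand's base with the ram about 42 mm into the slot from the fork tips, and with the valve about an eighth of a turn open the roller sank at roughly 10 mm/s until its saddle rested on the packer.

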